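# Charge the grinding jar with steel balls

## Task

Using the scoop, scoop grinding balls out of the tub and tip at least four of the six into the steel jar on the balance, without touching the balls with the gripper or shifting the jar off the middle of its pan; no ball may be left lying anywhere but in the jar or the tub. Then lay the scoop back on the rubber mat, right way up, and leave the things around undisturbed.

Things in the scene. Friction and masses are not known exactly. Their poses are not given: they have to be found in the camera images.
- scoop: aluminium hand scoop, 150 g. Open bowl x -38 to +38 mm, 66 wide outside, 61 inside, flat floor 1.5 thick; side walls 28 high to x=2, then 16 high to x=12, none over the nose; back wall 36 high; post at x=-41 up to a straight black handle behind and above the bowl. Origin: centre of the bowl's underside; +x to the open nose, z up
- scoop_grip (a point): grip point in the scoop's handle, at (-60, 0, 81) mm in the scoop's frame, same axes. The handle runs level along x from -102 to -27 mm, is 14 mm wide (y) and 22 mm high (z 70 to 92)
- scoop_lip (a point): middle of the scoop's front edge at its underside, at (38, 0, 0) mm in the scoop's frame, same axes
- tub: white open plastic tub, fixed; inside 220 mm long (x) by 76 wide (y), walls and floor 4 mm thick, rim 50 mm high, all corners square. Origin: centre of its underside; x along its length. The balls start in its +x half
- ball0: bright steel grinding ball, 20 mm in diameter, 33 g, loose in the tub at the start; origin at its centre
- ball1: bright steel grinding ball, 20 mm in diameter, 33 g, loose in the tub at the start; origin at its centre
- ball2: bright steel grinding ball, 20 mm in diameter, 33 g, loose in the tub at the start; origin at its centre
- ball3: bright steel grinding ball, 20 mm in diameter, 33 g, loose in the tub at the start; origin at its centre
- ball4: bright steel grinding ball, 20 mm in diameter, 33 g, loose in the tub at the start; origin at its centre
- ball5: bright steel grinding ball, 20 mm in diameter, 33 g, loose in the tub at the start; origin at its centre
- balance: white compact laboratory balance, 205 mm deep (x) by 150 mm wide (y), casing 40 mm high, fixed, with a display at its -x side and a round steel pan 120 mm in diameter. Origin: centre of its underside
- pan (a point): centre of the top face of the balance's pan, 48 mm above the bench, at (30, 0, 48) mm in the balance's frame
- jar: open steel grinding jar standing on the pan, loose, 500 g, 104 mm outside diameter, wall 4 mm, mouth 96 mm, 56 mm high, inner floor 6 mm up. Origin: centre of its underside, z up to the mouth
- mat: black rubber mat, 190 (x) by 100 (y) by 4 mm thick, fixed on the bench; the scoop lies on it at the start. Origin: centre of its underside
- reagent: bystander: amber glass jar with blue cap, 66 mm in diameter, 130 mm high. Origin: centre of its underside
- beaker: bystander: empty glass beaker, 72 mm in diameter at the rim, 90 mm high. Origin: centre of its underside
- carton: bystander: white paper carton, 50 (x) by 90 (y) by 45 mm high. Origin: centre of its underside
Not all that is in view belongs to the job. There is more than one size of the mat; the one meant has the size given above. Leave any green look-alike of the tub alone.

How it is judged:
On the way, in this order (a step that is already met when the one before it is completed fails the run):
1. the scoop holds at least one ball above the tub's rim (((x of ball0 in the frame of scoop between -0.038 and 0.042 m and y of ball0 in the frame of scoop between -0.032 and 0.032 m and z of ball0 in the frame of scoop between 0.004 and 0.035 m and height (world z) of ball0 above 0.075 m) or (x of ball1 in the frame of scoop between -0.038 and 0.042 m and y of ball1 in the frame of scoop between -0.032 and 0.032 m and z of ball1 in the frame of scoop between 0.004 and 0.035 m and height (world z) of ball1 above 0.075 m) or (x of ball2 in the frame of scoop between -0.038 and 0.042 m and y of ball2 in the frame of scoop between -0.032 and 0.032 m and z of ball2 in the frame of scoop between 0.004 and 0.035 m and height (world z) of ball2 above 0.075 m) or (x of ball3 in the frame of scoop between -0.038 and 0.042 m and y of ball3 in the frame of scoop between -0.032 and 0.032 m and z of ball3 in the frame of scoop between 0.004 and 0.035 m and height (world z) of ball3 above 0.075 m) or (x of ball4 in the frame of scoop between -0.038 and 0.042 m and y of ball4 in the frame of scoop between -0.032 and 0.032 m and z of ball4 in the frame of scoop between 0.004 and 0.035 m and height (world z) of ball4 above 0.075 m) or (x of ball5 in the frame of scoop between -0.038 and 0.042 m and y of ball5 in the frame of scoop between -0.032 and 0.032 m and z of ball5 in the frame of scoop between 0.004 and 0.035 m and height (world z) of ball5 above 0.075 m))), for 0.2 s.
2. at least four balls lie in the jar (((horizontal distance between ball0 and jar below 0.049 m and z of ball0 in the frame of jar between 0 and 0.056 m) or (horizontal distance between ball1 and jar below 0.049 m and z of ball1 in the frame of jar between 0 and 0.056 m) or (horizontal distance between ball2 and jar below 0.049 m and z of ball2 in the frame of jar between 0 and 0.056 m)) and ((horizontal distance between ball0 and jar below 0.049 m and z of ball0 in the frame of jar between 0 and 0.056 m) or (horizontal distance between ball1 and jar below 0.049 m and z of ball1 in the frame of jar between 0 and 0.056 m) or (horizontal distance between ball3 and jar below 0.049 m and z of ball3 in the frame of jar between 0 and 0.056 m)) and ((horizontal distance between ball0 and jar below 0.049 m and z of ball0 in the frame of jar between 0 and 0.056 m) or (horizontal distance between ball1 and jar below 0.049 m and z of ball1 in the frame of jar between 0 and 0.056 m) or (horizontal distance between ball4 and jar below 0.049 m and z of ball4 in the frame of jar between 0 and 0.056 m)) and ((horizontal distance between ball0 and jar below 0.049 m and z of ball0 in the frame of jar between 0 and 0.056 m) or (horizontal distance between ball1 and jar below 0.049 m and z of ball1 in the frame of jar between 0 and 0.056 m) or (horizontal distance between ball5 and jar below 0.049 m and z of ball5 in the frame of jar between 0 and 0.056 m)) and ((horizontal distance between ball0 and jar below 0.049 m and z of ball0 in the frame of jar between 0 and 0.056 m) or (horizontal distance between ball2 and jar below 0.049 m and z of ball2 in the frame of jar between 0 and 0.056 m) or (horizontal distance between ball3 and jar below 0.049 m and z of ball3 in the frame of jar between 0 and 0.056 m)) and ((horizontal distance between ball0 and jar below 0.049 m and z of ball0 in the frame of jar between 0 and 0.056 m) or (horizontal distance between ball2 and jar below 0.049 m and z of ball2 in the frame of jar between 0 and 0.056 m) or (horizontal distance between ball4 and jar below 0.049 m and z of ball4 in the frame of jar between 0 and 0.056 m)) and ((horizontal distance between ball0 and jar below 0.049 m and z of ball0 in the frame of jar between 0 and 0.056 m) or (horizontal distance between ball2 and jar below 0.049 m and z of ball2 in the frame of jar between 0 and 0.056 m) or (horizontal distance between ball5 and jar below 0.049 m and z of ball5 in the frame of jar between 0 and 0.056 m)) and ((horizontal distance between ball0 and jar below 0.049 m and z of ball0 in the frame of jar between 0 and 0.056 m) or (horizontal distance between ball3 and jar below 0.049 m and z of ball3 in the frame of jar between 0 and 0.056 m) or (horizontal distance between ball4 and jar below 0.049 m and z of ball4 in the frame of jar between 0 and 0.056 m)) and ((horizontal distance between ball0 and jar below 0.049 m and z of ball0 in the frame of jar between 0 and 0.056 m) or (horizontal distance between ball3 and jar below 0.049 m and z of ball3 in the frame of jar between 0 and 0.056 m) or (horizontal distance between ball5 and jar below 0.049 m and z of ball5 in the frame of jar between 0 and 0.056 m)) and ((horizontal distance between ball0 and jar below 0.049 m and z of ball0 in the frame of jar between 0 and 0.056 m) or (horizontal distance between ball4 and jar below 0.049 m and z of ball4 in the frame of jar between 0 and 0.056 m) or (horizontal distance between ball5 and jar below 0.049 m and z of ball5 in the frame of jar between 0 and 0.056 m)) and ((horizontal distance between ball1 and jar below 0.049 m and z of ball1 in the frame of jar between 0 and 0.056 m) or (horizontal distance between ball2 and jar below 0.049 m and z of ball2 in the frame of jar between 0 and 0.056 m) or (horizontal distance between ball3 and jar below 0.049 m and z of ball3 in the frame of jar between 0 and 0.056 m)) and ((horizontal distance between ball1 and jar below 0.049 m and z of ball1 in the frame of jar between 0 and 0.056 m) or (horizontal distance between ball2 and jar below 0.049 m and z of ball2 in the frame of jar between 0 and 0.056 m) or (horizontal distance between ball4 and jar below 0.049 m and z of ball4 in the frame of jar between 0 and 0.056 m)) and ((horizontal distance between ball1 and jar below 0.049 m and z of ball1 in the frame of jar between 0 and 0.056 m) or (horizontal distance between ball2 and jar below 0.049 m and z of ball2 in the frame of jar between 0 and 0.056 m) or (horizontal distance between ball5 and jar below 0.049 m and z of ball5 in the frame of jar between 0 and 0.056 m)) and ((horizontal distance between ball1 and jar below 0.049 m and z of ball1 in the frame of jar between 0 and 0.056 m) or (horizontal distance between ball3 and jar below 0.049 m and z of ball3 in the frame of jar between 0 and 0.056 m) or (horizontal distance between ball4 and jar below 0.049 m and z of ball4 in the frame of jar between 0 and 0.056 m)) and ((horizontal distance between ball1 and jar below 0.049 m and z of ball1 in the frame of jar between 0 and 0.056 m) or (horizontal distance between ball3 and jar below 0.049 m and z of ball3 in the frame of jar between 0 and 0.056 m) or (horizontal distance between ball5 and jar below 0.049 m and z of ball5 in the frame of jar between 0 and 0.056 m)) and ((horizontal distance between ball1 and jar below 0.049 m and z of ball1 in the frame of jar between 0 and 0.056 m) or (horizontal distance between ball4 and jar below 0.049 m and z of ball4 in the frame of jar between 0 and 0.056 m) or (horizontal distance between ball5 and jar below 0.049 m and z of ball5 in the frame of jar between 0 and 0.056 m)) and ((horizontal distance between ball2 and jar below 0.049 m and z of ball2 in the frame of jar between 0 and 0.056 m) or (horizontal distance between ball3 and jar below 0.049 m and z of ball3 in the frame of jar between 0 and 0.056 m) or (horizontal distance between ball4 and jar below 0.049 m and z of ball4 in the frame of jar between 0 and 0.056 m)) and ((horizontal distance between ball2 and jar below 0.049 m and z of ball2 in the frame of jar between 0 and 0.056 m) or (horizontal distance between ball3 and jar below 0.049 m and z of ball3 in the frame of jar between 0 and 0.056 m) or (horizontal distance between ball5 and jar below 0.049 m and z of ball5 in the frame of jar between 0 and 0.056 m)) and ((horizontal distance between ball2 and jar below 0.049 m and z of ball2 in the frame of jar between 0 and 0.056 m) or (horizontal distance between ball4 and jar below 0.049 m and z of ball4 in the frame of jar between 0 and 0.056 m) or (horizontal distance between ball5 and jar below 0.049 m and z of ball5 in the frame of jar between 0 and 0.056 m)) and ((horizontal distance between ball3 and jar below 0.049 m and z of ball3 in the frame of jar between 0 and 0.056 m) or (horizontal distance between ball4 and jar below 0.049 m and z of ball4 in the frame of jar between 0 and 0.056 m) or (horizontal distance between ball5 and jar below 0.049 m and z of ball5 in the frame of jar between 0 and 0.056 m))), for 0.2 s.
At the end, for the whole second after the job is handed in: At least four of the six balls lie in the jar and any others in the tub; the jar stands upright (within 0.1 rad) on the pan, its axis within 20 mm of the pan's centre; the scoop is at rest right way up (within 0.15 rad) with its bowl's centre over the mat, lying flat on it (all of step 2 and ((horizontal distance between ball0 and jar below 0.049 m and z of ball0 in the frame of jar between 0 and 0.056 m) or (x of ball0 in the frame of tub between -0.111 and 0.111 m and y of ball0 in the frame of tub between -0.039 and 0.039 m and z of ball0 in the frame of tub between 0.006 and 0.05 m)) and ((horizontal distance between ball1 and jar below 0.049 m and z of ball1 in the frame of jar between 0 and 0.056 m) or (x of ball1 in the frame of tub between -0.111 and 0.111 m and y of ball1 in the frame of tub between -0.039 and 0.039 m and z of ball1 in the frame of tub between 0.006 and 0.05 m)) and ((horizontal distance between ball2 and jar below 0.049 m and z of ball2 in the frame of jar between 0 and 0.056 m) or (x of ball2 in the frame of tub between -0.111 and 0.111 m and y of ball2 in the frame of tub between -0.039 and 0.039 m and z of ball2 in the frame of tub between 0.006 and 0.05 m)) and ((horizontal distance between ball3 and jar below 0.049 m and z of ball3 in the frame of jar between 0 and 0.056 m) or (x of ball3 in the frame of tub between -0.111 and 0.111 m and y of ball3 in the frame of tub between -0.039 and 0.039 m and z of ball3 in the frame of tub between 0.006 and 0.05 m)) and ((horizontal distance between ball4 and jar below 0.049 m and z of ball4 in the frame of jar between 0 and 0.056 m) or (x of ball4 in the frame of tub between -0.111 and 0.111 m and y of ball4 in the frame of tub between -0.039 and 0.039 m and z of ball4 in the frame of tub between 0.006 and 0.05 m)) and ((horizontal distance between ball5 and jar below 0.049 m and z of ball5 in the frame of jar between 0 and 0.056 m) or (x of ball5 in the frame of tub between -0.111 and 0.111 m and y of ball5 in the frame of tub between -0.039 and 0.039 m and z of ball5 in the frame of tub between 0.006 and 0.05 m)) and horizontal distance between jar and pan below 0.02 m and angle between jar's own z axis and vertical below 0.1 rad and z of jar in the frame of pan between -0.004 and 0.006 m and x of scoop in the frame of mat between -0.1 and 0.1 m and y of scoop in the frame of mat between -0.055 and 0.055 m and height (world z) of scoop below 0.012 m and angle between scoop's own z axis and vertical below 0.15 rad and linear speed of scoop below 0.03 m/s); the robot touches nothing.
It fails at once if the gripper touches a ball (contact force between the fingers and ball0 above 0.3 N or contact force between the fingers and ball1 above 0.3 N or contact force between the fingers and ball2 above 0.3 N or contact force between the fingers and ball3 above 0.3 N or contact force between the fingers and ball4 above 0.3 N or contact force between the fingers and ball5 above 0.3 N).
It fails at once if a bystander is moved more than 25 mm or tipped (distance of any of reagent, beaker, carton from where it was at the start of the episode above 0.025 m or angle between any of reagent, beaker, carton's own z axis and vertical above 0.3 rad).
It also fails if it takes over 70 s, if anything falls off the work surface, if the arm or the gripper's body presses on something with over 40 N, if the wrist force passes 120 N, or if a joint passes its speed limit or range.

## Robot

A 7-joint arm with a two-finger parallel gripper is mounted at the origin on the work surface. World frame = base frame: x ahead of the robot, y to its left, z up, the work surface at z = 0. Lengths are in m, angles in rad, forces in N, time in s.
With the tool pointing down it reaches from about 0.425 to 1.025 m from the base axis. Payload 9.4 kg.
Tool frame: the origin (TCP) lies midway between the tips of the shut fingers; the grasp point (between the pads) lies 19 mm behind it; x points along the fingers, y is the direction in which the jaws open and shut, and the axes are right-handed (so a half turn about x gives the same grasp; the last joint's range is limited). The gripper opens to 85 mm and grips with 20 to 120 N. Pads are 22 mm wide; open, the fingers measure 114 mm over their backs; the gripper's body (76 mm by 85 mm) begins 54 mm behind the grasp point. The pads swing forward as they close: fully open they stand 13 mm farther back than shut.
Start: joints at [1.065, 0.599, -0.003, 1.599, 0.002, 0.943, -0.08], TCP at [0.301, -0.659, 0.231] pointing down, gripper open.
Joint ranges: [-2.57, 2.57], [-0.35, 1.97], [-1.29, 1.29], [0.11, 2.56], [-1.05, 4.19], [0.11, 1.86], [-2.63, 2.63]. Speed limits (rad/s): [2.22, 2.22, 3.01, 3.01, 3.14, 3.14, 3.14].

## Interface

Orientations are given as a unit quaternion [w, x, y, z].
In Python, from workcell import bot gives the robot as it stands.
- The arm moves only by the tool carry_out, never from a script. Its argument "increments" is one flat list of numbers, 7 for each row, row after row: the closure, from -1 (fully open) to 1 (shut), so that 0 is half open, then the shift along the tool's x, y, z in m, then the turn, a rotation vector about the tool's x, y, z in degrees. A call has exactly 10 rows; each row is the pose to reach, as a shift and turn from the pose commanded when the call began, along the tool's axes at that moment; what a row does not reach only later rows make up. A row lasts 1/8 s, in which the tool goes at most 62.5 mm and 10.7 degrees, less where a joint would pass 70% of its speed; a pose out of reach is approached as far as the arm can. A call with a gripper value outside its range is refused whole. The fingers move at their own pace and stop on an object; "force" is the grip in N (left out, the last holds). Time passes only in rows, so rows that repeat a pose let the fingers close, or fill a call up. It gives the time, the measured TCP pose, the force and the opening at its end, in the units of the state.
- bot.observe(): the state, without advancing time (a new reading comes with each control period).
- bot.snapshot(name): name is "scene" or "top" or "wrist"; returns the picture (400x640x3 uint8, blue, green, red); there is no depth.
- bot.get_calibration(name): a dict with "mtx" (3x3 intrinsics, pixels), "k1" (the pictures are not rectified: a ray, as slopes to the right and down, at radius r is drawn at 1 + k1 r^2 times it, then the intrinsics apply), "extrinsics" (4x4, takes a point from camera to world coordinates). Camera axes: x right, y down, z forward; pixel columns grow to the right and rows downward; lengths in m; the calibration is good to about 2 mm. A picture is of the moment at which its call begins: read the wrist's pose just before it. get_calibration takes no time and is no camera call; for the wrist camera it gives the pose at the moment of the call.
- bot.sign_off(): hands the job in, once; it reports no verdict.
The state is a dict: "time": time; "joint_pos": joint angles; "joint_vel": joint speeds; "effort": joint torques, N m; "ee_pos": TCP position; "orientation": TCP orientation; "contact_force": force on the tool from outside, world axes, zero at the start; "moment": the same for the moment, N m; "finger_gap": finger opening in m.
Only numpy, scipy, OpenCV 4.12 (cv2) and the standard library are available. Lean on these libraries where they do the work, as an engineer would, in place of code of your own. Each camera call takes 0.05 s, during which the arm holds its last target. There are 200 camera calls.

## Working session

There is one attempt and no reset: what is moved stays moved. The work goes in short steps, Python scripts to look and compute and a tool call to move; the robot and the scene stay as the last step left them, time stands still between calls to the robot, and variables do not carry over. Pictures are saved under pics/ and viewed, about 8 in all and at most 12, crops included, and the job is handed in when it is done.

Besides the shell and the picture viewer there is one more tool, called after "Emit:" as a command line: name --argument value ..., lists and objects as JSON in quotes. carry_out: Moves the arm, as the interface text tells. Its arguments: {"type":"object","properties":{"increments":{"type":"array","items":{"type":"number"}},"force":{"type":"number"}},"required":["increments"]}

```bash
mkdir -p pics; ls
python3 - <<'E'
from workcell import bot
import cv2,numpy as np
np.set_printoptions(precision=4,suppress=True)
print(bot.observe())
for n in("top","scene"):
    cv2.imwrite(f"pics/{n}0.png",bot.snapshot(n)); c=bot.get_calibration(n); print(n,c)
E
```

```text
pics
{'time': 0.0, 'joint_pos': array([ 1.0653,  0.6001, -0.0025,  1.6001,  0.0018,  0.9429, -0.0798]), 'joint_vel': array([ 0.0023,  0.0017, -0.    ,  0.0001,  0.0002, -0.0007, -0.0003]), 'effort': array([ -0.0012, -77.6466,   1.5644, -25.8013,   0.0123,   0.0091,
         0.    ]), 'ee_pos': array([ 0.3012, -0.6589,  0.2304]), 'orientation': array([-0.1499, -0.6907, -0.151 ,  0.6911]), 'contact_force': array([-0.0391,  0.0602, -0.3272]), 'moment': array([ 0.0328, -0.0294,  0.0115]), 'finger_gap': 0.08553525550167394}
top {'mtx': array([[376.8682,   0.    , 317.3574],
       [  0.    , 376.8682, 201.6595],
       [  0.    ,   0.    ,   1.    ]]), 'k1': 0.002617538848991233, 'extrinsics': array([[ 0.0291, -0.976 ,  0.2156,  0.2646],
       [-0.9996, -0.0294,  0.0022,  0.0981],
       [ 0.0042, -0.2156, -0.9765,  1.2985],
       [ 0.    ,  0.    ,  0.    ,  1.    ]])}
scene {'mtx': array([[465.7579,   0.    , 317.8871],
       [  0.    , 465.7579, 199.8613],
       [  0.    ,   0.    ,   1.    ]]), 'k1': -0.010314594150800981, 'extrinsics': array([[ 0.7942,  0.3784, -0.4754,  1.2292],
       [ 0.6076, -0.4992,  0.6178, -0.7955],
       [-0.0036, -0.7795, -0.6264,  1.0044],
       [ 0.    ,  0.    ,  0.    ,  1.    ]])}
```

View pics/top0.png

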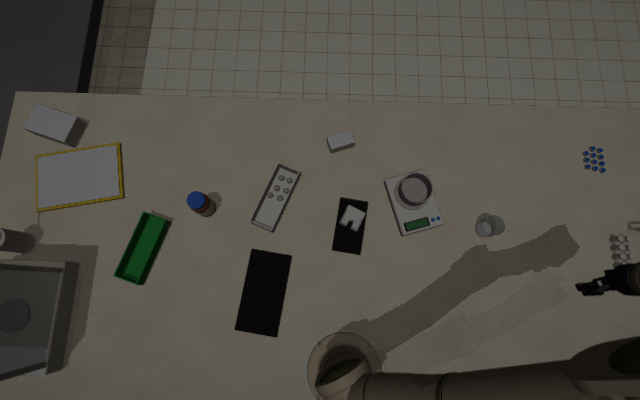

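View pics/scene0.png

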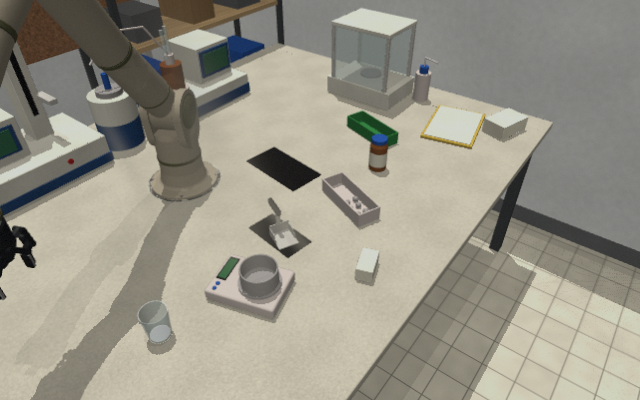

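The top view shows the tub with its balls at about (276,197), the scoop on the small mat at (350,222), the balance and jar at (414,200), the carton at (341,141), the beaker at (490,225) and the reagent at (202,203). The larger mat and the green tub are decoys. The scene view agrees.

```bash
cat > h.py <<'E'
from workcell import bot
import cv2,numpy as np
from scipy.spatial.transform import Rotation as R
np.set_printoptions(precision=4,suppress=True)
def ray(c,px):
    px=np.atleast_2d(np.array(px,float)); K=c["mtx"]
    d=cv2.undistortPoints(px[:,None],K,np.array([c["k1"],0,0,0.]))[:,0]
    E=c["extrinsics"]; return E[:3,3],np.c_[d,np.ones(len(d))]@E[:3,:3].T
def plane(c,px,z):
    o,d=ray(c,px); return o+d*((z-o[2])/d[:,2])[:,None]
def proj(c,P):
    E=c["extrinsics"]; q=(np.atleast_2d(P)-E[:3,3])@E[:3,:3]; s=q[:,:2]/q[:,2:]
    s=s*(1+c["k1"]*(s**2).sum(1,keepdims=True)); return s@c["mtx"][:2,:2].T+c["mtx"][:2,2]
def pose():
    s=bot.observe(); w=s["orientation"]; return s["ee_pos"],R.from_quat(w[[1,2,3,0]])
E
python3 - <<'E'
from h import *
c=bot.get_calibration("top"); im=cv2.imread("pics/top0.png")
for name,x0,x1,y0,y1,z,lo,hi in [("mat",325,375,190,262,.004,0,28),("tubrim",245,305,155,238,.05,95,999),("balance",380,447,165,240,.04,110,999)]:
    g=cv2.cvtColor(im,6)[y0:y1,x0:x1]
    m=((g>=lo)&(g<=hi)).astype(np.uint8)
    cs=cv2.findContours(m,0,2)[0]; k=max(cs,key=cv2.contourArea)
    r=cv2.minAreaRect(k+np.array([x0,y0])); b=cv2.boxPoints(r); P=plane(c,b,z)
    print(name,cv2.contourArea(k),P[:,:2].tolist(),"c",P.mean(0)[:2],"sides",np.linalg.norm(np.diff(P[:3],axis=0),axis=1))
crop=im[120:260,240:450]; crop=np.clip(crop*1.6,0,255).astype(np.uint8)
cv2.imwrite("pics/crop.png",cv2.resize(crop,(798,532),interpolation=cv2.INTER_CUBIC))
E
```

```text
mat 973.0 [[0.3823010828568528, 0.0475567585337671], [0.568402269589745, 0.02283267447199111], [0.555826295444794, -0.0757821944066773], [0.37050754319378293, -0.04814193126124516]] c [ 0.4693 -0.0134] sides [0.1877 0.0994]
tubrim 904.0 [[0.47423969932141896, 0.308210523182449], [0.6582886497920604, 0.23376409244701954], [0.6305623340850122, 0.17360582968206223], [0.4481815890671736, 0.2495325106204618]] c [0.5528 0.2413] sides [0.1985 0.0662]Traceback (most recent call last):
  File "<stdin>", line 6, in <module>
ValueError: max() iterable argument is empty
```

Run:
```python
from h import *
im=cv2.imread("pics/top0.png")
crop=im[120:260,240:450]; crop=np.clip(crop*1.7,0,255).astype(np.uint8)
cv2.imwrite("pics/crop.png",cv2.resize(crop,(798,532),interpolation=cv2.INTER_CUBIC))
```

```text
(no output)
```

View pics/crop.png

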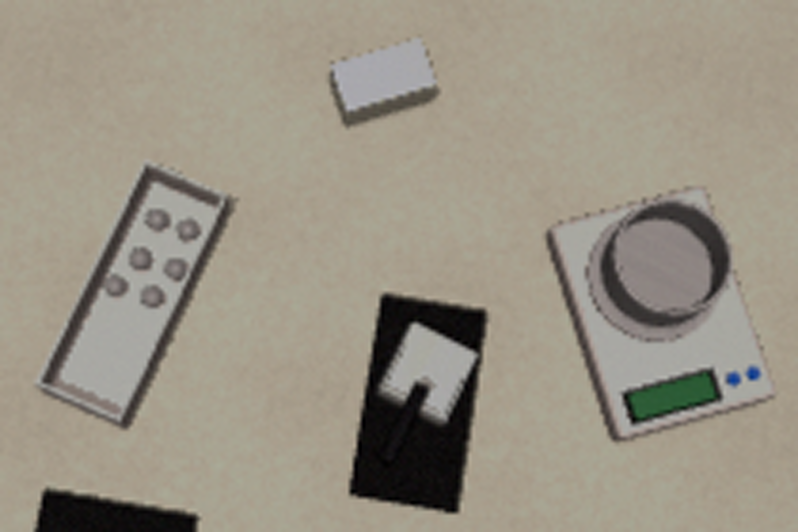

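Run:
```python
from h import *
c=bot.get_calibration("top")
f=lambda p,z: plane(c,(np.array(p,float)+.5)/3.8-.5+[240,120],z)[:,:2]
def show(n,P):
    P=np.array(P); d=P[1]-P[0]; print(n,P.tolist(),"c",P.mean(0),"sides",np.linalg.norm(np.diff(P,axis=0),axis=1))
t=f([(148,163),(232,200),(126,424),(42,383)],.05); show("tub",t)
a=(t[0]+t[1]-t[2]-t[3]); print("tub yaw",np.degrees(np.arctan2(a[1],a[0])))
b=f([(548,232),(704,188),(773,395),(616,436)],.04); show("bal",b)
a=(b[0]+b[1]-b[2]-b[3]); a/=np.linalg.norm(a); print("bal yaw",np.degrees(np.arctan2(a[1],a[0])),"pan",b.mean(0)+.03*a)
m=f([(383,294),(486,311),(459,512),(351,495)],.004); show("mat",m)
print("jar mouth edges",f([(603,258),(732,258),(668,200),(668,316)],.104))
h=f([(427,385),(387,460)],.096); show("handle",h); a=h[0]-h[1]; print("yaw",np.degrees(np.arctan2(a[1],a[0])))
n=f([(412,322),(478,352)],.0055); show("nose",n); 
n=f([(449,424),(379,392)],.03); show("back",n); 
print("balls",f([(157,220),(189,230),(141,258),(176,268),(116,285),(152,296)],.014))
print("carton",f([(332,63),(424,40),(438,88),(345,115)],.045).mean(0))
P=plane(c,[(200,200)],.13); print("reagent",P, "beaker",plane(c,[(487,227)],.09))
```

```text
tub [[0.6752179374421181, 0.23941060772188258], [0.6423694263404305, 0.16138843634196828], [0.434960693106375, 0.24638247307186611], [0.46913531297462896, 0.32241098909360605]] c [0.5554 0.2424] sides [0.0847 0.2241 0.0834]
tub yaw -22.111060396910382
bal [[0.6237697995468219, -0.12720622932032147], [0.6700300551578025, -0.27085551278175185], [0.47938573280047336, -0.32602471241296127], [0.4385373381467047, -0.1856388088853616]] c [ 0.5529 -0.2274] sides [0.1509 0.1985 0.1462]
bal yaw 16.81646723780637 pan [ 0.5816 -0.2188]
mat [[0.5696783858266679, 0.020102862770936133], [0.556382762273915, -0.07553902591509451], [0.37064682512161745, -0.05135483254385648], [0.3829831351677097, 0.0459488566882443]] c [ 0.4699 -0.0152] sides [0.0966 0.1873 0.0981]
jar mouth edges [[ 0.5837 -0.163 ]
 [ 0.587  -0.2742]
 [ 0.6375 -0.2204]
 [ 0.5341 -0.2176]]
handle [[0.4696402478805626, -0.01303887762877523], [0.4047652360200297, 0.019999851641293406]] c [0.4372 0.0035] sides [0.0728]
yaw -26.98826141494077
nose [[0.5435809590033681, -0.00700421025133105], [0.5172013876447059, -0.06799901287765397]] c [ 0.5304 -0.0375] sides [0.0665]
back [[0.44624889220696884, -0.03908766891949547], [0.4732570520314622, 0.023816223048770888]] c [ 0.4598 -0.0076] sides [0.0685]
balls [[0.6317 0.2323]
 [0.623  0.202 ]
 [0.5948 0.2452]
 [0.5862 0.2124]
 [0.5684 0.2669]
 [0.559  0.2332]]
carton [0.768  0.0242]
reagent [[0.5168 0.4731 0.13  ]] beaker [[ 0.4639 -0.4511  0.09  ]]
```

```bash
cat >> h.py <<'E'
GRIP=np.array([-.060,0,.081])
def tool_for(origin,yaw,pitch=0,s=1,g=GRIP,depth=.019,rel=0,roll=0):
    """scoop origin (world), yaw, pitch (deg, + nose up) -> TCP pos, R. rel: tool tilt in scoop at grasp"""
    S=R.from_euler("ZYX",[yaw,-pitch,roll],degrees=True)
    M=R.from_matrix(np.array([[0,0,-1],[0,s,0],[s,0,0]]).T)
    T=S*R.from_euler("Y",rel,degrees=True)*M
    return np.asarray(origin)+S.apply(g)+T.apply([depth,0,0]),T
def inc(p,T,base=None):
    p0,T0=base or pose(); return T0.inv().apply(np.asarray(p)-p0),(T0.inv()*T).as_rotvec(degrees=True)
E
python3 - <<'E'
from h import *
p,T=pose(); print(p); print(T.as_matrix())
for s in(1,-1):
    q,Q=tool_for([.495,-.023,.004],-24,s=s); print(s,q,*inc(q+[0,0,.13],Q))
E
```

```text
[ 0.3013 -0.659   0.2305]
[[-0.0007  0.4158 -0.9094]
 [ 0.0012 -0.9094 -0.4158]
 [-1.     -0.0014  0.0001]]
1 [0.4402 0.0014 0.066 ] [ 0.0352 -0.5428 -0.401 ] [-131.4285   -0.0883    0.049 ]
-1 [0.4402 0.0014 0.066 ] [ 0.0352 -0.5428 -0.401 ] [48.5714  0.0401  0.0723]
```

Emit:
carry_out --increments '[-1,0.0,-0.06,-0.04,-10,0,0,-1,0.0,-0.12,-0.08,-20,0,0,-1,0.0,-0.18,-0.12,-30,0,0,-1,0.0,-0.23,-0.17,-40,0,0,-1,0.0,-0.28,-0.21,-50,0,0,-1,0.0,-0.33,-0.25,-60,0,0,-1,0.0,-0.38,-0.28,-70,0,0,-1,0.0,-0.43,-0.32,-80,0,0,-1,0.01,-0.47,-0.35,-90,0,0,-1,0.015,-0.5,-0.37,-100,0,0]'

```text
time: 1.35
ee_pos: [0.4304, -0.049, 0.2163]
orientation: [0.627, 0.327, 0.627, -0.327]
contact_force: [1.1, -0.8, 0.7]
finger_gap: 0.0854
```

Emit:
carry_out --increments '[-1,0.0,0.02,-0.05,-10,0,0,-1,0.01,0.02,-0.05,-20,0,0,-1,0.01,0.02,-0.05,-31.4,0,0,-1,0.01,0.02,-0.05,-31.4,0,0,-1,0.01,0.02,-0.05,-31.4,0,0,-1,0.01,0.02,-0.05,-31.4,0,0,-1,0.01,0.02,-0.05,-31.4,0,0,-1,0.01,0.02,-0.05,-31.4,0,0,-1,0.01,0.02,-0.05,-31.4,0,0,-1,0.01,0.02,-0.05,-31.4,0,0]'

```text
time: 2.6
ee_pos: [0.4181, 0.0017, 0.2063]
orientation: [0.692, 0.147, 0.692, -0.147]
contact_force: [0.5, -0.0, 0.2]
finger_gap: 0.0853
```

Run:
```python
from h import *
c=bot.get_calibration("wrist"); im=bot.snapshot("wrist"); cv2.imwrite("pics/w1.png",im)
s=bot.observe(); print(s["time"],s["joint_pos"],s["ee_pos"])
q,Q=tool_for([.495,-.023,.004],-24); print(*inc(q+[0,0,.13],Q))
P=[[.4402,.0014,.096],[.5297,-.0385,.0055]]; print(c,proj(c,P))
```

```text
2.65 [ 0.4296  0.3479 -0.7263  2.266   0.385   0.6471  0.5723] [0.4181 0.0017 0.2063]
[0.0103 0.0087 0.0203] [-0.0366 -0.0037  0.0035]
{'mtx': array([[296.2375,   0.    , 317.5529],
       [  0.    , 296.2375, 201.4323],
       [  0.    ,   0.    ,   1.    ]]), 'k1': -0.03697916222237098, 'extrinsics': array([[ 0.4082,  0.8645,  0.2934,  0.3429],
       [ 0.9129, -0.3864, -0.1315,  0.0355],
       [-0.0003,  0.3215, -0.9469,  0.3488],
       [ 0.    ,  0.    ,  0.    ,  1.    ]])} [[326.9342 218.8893]
 [324.2017 261.9671]]
```

View pics/w1.png

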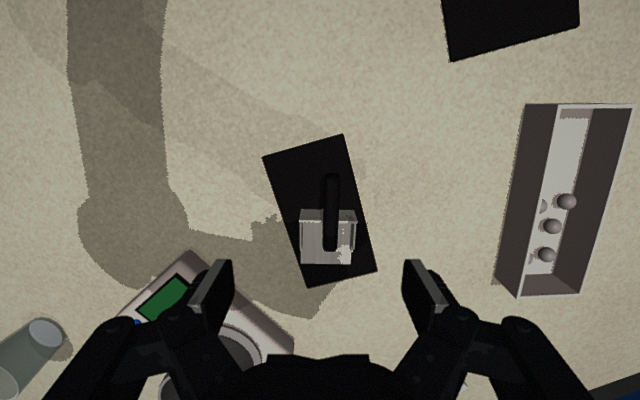

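The wrist view shows the handle from (331,175) to (331,249), the nose edge from (301,264) to (352,265), and the tub at right with its rim corners at about (558,106), (632,106), (582,294) and (518,298).

Run:
```python
from h import *
c=bot.get_calibration("wrist"); im=cv2.imread("pics/w1.png")
h=plane(c,[(331,176),(330.5,249)],.096)[:,:2]; a=h[1]-h[0]; print("handle",h,np.linalg.norm(a),np.degrees(np.arctan2(a[1],a[0])))
n=plane(c,[(301,264.5),(352.5,264.5)],.004)[:,:2]; a=n[1]-n[0]; print("nose",n,n.mean(0),np.linalg.norm(a),np.degrees(np.arctan2(a[1],a[0]))-90)
t=plane(c,[(558,106),(632,106),(582,294),(518,298)],.05)[:,:2]; print("tub",t,t.mean(0),np.linalg.norm(np.diff(t,axis=0),axis=1)); a=t[3]-t[0]; print(np.degrees(np.arctan2(a[1],a[0])))
cv2.imwrite("pics/w1c.png",np.hstack([cv2.resize(cv2.convertScaleAbs(im[160:280,280:380],alpha=1.5),(400,480),interpolation=2),cv2.resize(im[90:310,480:640],(349,480),interpolation=2)]))
```

```text
handle [[ 0.4045  0.0208]
 [ 0.47   -0.0078]] 0.07146405959894059 -23.6271136283039
nose [[ 0.5215 -0.0685]
 [ 0.5494 -0.0061]] [ 0.5354 -0.0373] 0.06838733309173413 -24.11126810089999
tub [[0.4415 0.2512]
 [0.472  0.3241]
 [0.68   0.2441]
 [0.6502 0.1676]] [0.5609 0.2468] [0.079  0.223  0.0821]
-21.83398540070862
```

View pics/w1c.png

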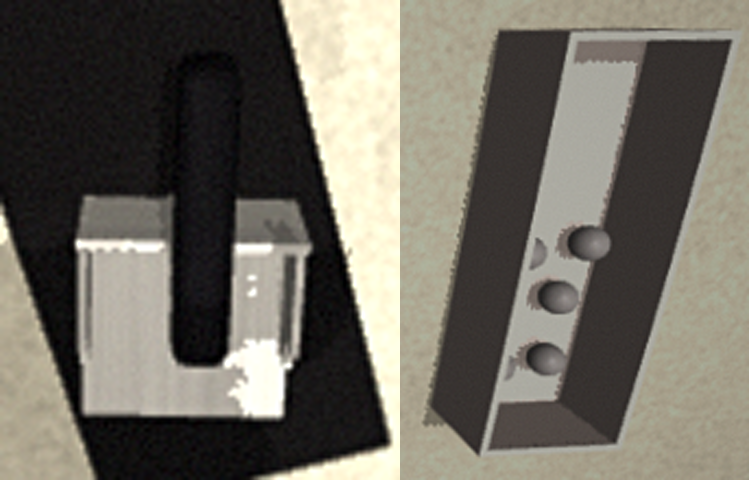

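Run:
```python
from h import *
c=bot.get_calibration("wrist")
t=plane(c,[(558,104.7),(634,106),(579.5,293),(517,298.7)],.05)[:,:2]; print("tub",t,t.mean(0),np.linalg.norm(np.diff(t,axis=0),axis=1)); a=t[3]-t[0]; print(np.degrees(np.arctan2(a[1],a[0])))
q,Q=tool_for([.4965,-.0215,.004],-24)
print(q,*inc(q,Q))
```

```text
tub [[0.4402 0.2514]
 [0.4728 0.3262]
 [0.6771 0.2412]
 [0.6506 0.1663]] [0.5602 0.2463] [0.0815 0.2212 0.0795]
-22.041350085786753
[0.4417 0.0029 0.066 ] [0.1403 0.0107 0.0211] [-0.0366 -0.0037  0.0035]
```

Emit:
carry_out --increments '[-1,0.02,0.005,0.01,0,0,0,-1,0.04,0.0107,0.0211,0,0,0,-1,0.07,0.0107,0.0211,0,0,0,-1,0.1,0.0107,0.0211,0,0,0,-1,0.125,0.0107,0.0211,0,0,0,-1,0.14,0.0107,0.0211,0,0,0,-1,0.14,0.0107,0.0211,0,0,0,0.3,0.14,0.0107,0.0211,0,0,0,1,0.14,0.0107,0.0211,0,0,0,1,0.14,0.0107,0.0211,0,0,0]' --force 100

```text
time: 3.9
ee_pos: [0.442, 0.0027, 0.0668]
orientation: [0.692, 0.147, 0.691, -0.147]
contact_force: [0.3, -0.1, 1.1]
finger_gap: 0.0323
```

Emit:
carry_out --increments '[1,0,0,0,0,0,0,1,0,0,0,0,0,0,1,-0.01,0,0,0,0,0,1,-0.03,0,0,0,0,0,1,-0.06,0,0,0,0,0,1,-0.09,0,0,0,0,0,1,-0.12,0,0,0,0,0,1,-0.14,0,0,0,0,0,1,-0.14,0,0,0,0,0,1,-0.14,0,0,0,0,0]'

```text
time: 5.15
ee_pos: [0.4412, 0.0026, 0.2058]
orientation: [0.691, 0.147, 0.692, -0.147]
contact_force: [-1.3, -1.0, -1.0]
finger_gap: 0.0122
```

Run:
```python
from h import *
s=bot.observe(); print(s["joint_pos"],s["ee_pos"],s["finger_gap"],s["contact_force"])
c=bot.get_calibration("wrist"); im=bot.snapshot("wrist"); cv2.imwrite("pics/w2.png",im)
print(c["extrinsics"])
```

```text
[ 0.4285  0.3796 -0.7327  2.2203  0.4078  0.6751  0.5579] [0.4412 0.0026 0.2058] 0.012218680940773701 [-1.2971 -0.9771 -1.0023]
[[ 0.4084  0.8646  0.2927  0.3661]
 [ 0.9128 -0.3866 -0.1317  0.0364]
 [-0.0008  0.3209 -0.9471  0.3484]
 [ 0.      0.      0.      1.    ]]
```

View pics/w2.png

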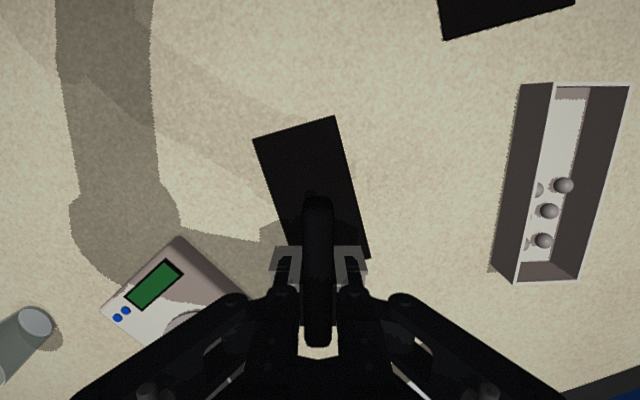

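The scoop is held. The handle shows from (317,193) back to (317,345), with the bowl's back wall behind the fingers at about (320,255).

Run:
```python
from h import *
c=bot.get_calibration("wrist"); p,T=pose()
for nm,px,z in [("back top",(317.5,194),.03),("front top",(317.5,346),.03),("backwall top L",(278,247),-.026),("backwall top R",(362,247),-.026)]:
    w=plane(c,[px],p[2]+z)[0]; print(nm,T.inv().apply(w-p))
S=T*R.from_matrix(np.array([[0,0,-1],[0,1,0],[1,0,0]]).T).inv()
sc=p-S.apply(GRIP)-T.apply([.019,0,0])
P=[sc+S.apply(v) for v in([-.102,0,.092],[-.027,0,.092],[-.038,.033,.036],[-.038,-.033,.036],[-.102,0,.07])]; print(proj(c,P)); print(sc)
t=plane(c,[(554,83),(630,85.5),(576,279.5),(513,284)],.05)[:,:2]; print("tub",t,t.mean(0),np.linalg.norm(np.diff(t,axis=0),axis=1))
```

```text
back top [-0.0299  0.0001 -0.0474]
front top [-0.03    0.0001  0.0299]
backwall top L [ 0.026  -0.025   0.0053]
backwall top R [0.026  0.0283 0.0053]
[[317.1758 206.767 ]
 [317.3814 350.8302]
 [367.8798 269.8041]
 [266.9823 269.8721]
 [317.2412 191.0501]]
[ 0.4958 -0.0217  0.1435]
tub [[0.441  0.2519]
 [0.4735 0.3246]
 [0.6764 0.2398]
 [0.6489 0.1663]] [0.56   0.2456] [0.0796 0.22   0.0784]
```

```bash
sed -i 's/GRIP=np.array(\[-.060/GRIP=np.array([-.058/' h.py
cat >> h.py <<'E'
TUB=np.array([.558,.244,0]); TY=-22.
def tubpt(x,y,z): return TUB+R.from_euler("Z",TY,degrees=True).apply([x,y,z])
E
python3 - <<'E'
from h import *
print(*inc(*tool_for(tubpt(-.054,0,.08),TY)))
E
```

```text
[ 0.0635  0.2641 -0.1034] [-2.0346 -0.0736  0.0383]
```

Emit:
carry_out --increments '[1,0.0,0.03,-0.01,0,0,0,1,0.0,0.07,-0.03,0,0,0,1,0.0,0.11,-0.045,-1,0,0,1,0.0,0.15,-0.06,-2,0,0,1,0.02,0.19,-0.075,-2,0,0,1,0.035,0.225,-0.09,-2,0,0,1,0.05,0.25,-0.1,-2,0,0,1,0.06,0.264,-0.1034,-2,0,0,1,0.0635,0.264,-0.1034,-2,0,0,1,0.0635,0.264,-0.1034,-2,0,0]'

```text
time: 6.45
ee_pos: [0.4547, 0.2847, 0.1424]
orientation: [0.694, 0.135, 0.694, -0.136]
contact_force: [1.3, 0.1, -1.2]
finger_gap: 0.0123
```

Run:
```python
from h import *
s=bot.observe(); print(s["time"],s["joint_pos"],s["ee_pos"],s["finger_gap"],s["contact_force"])
c=bot.get_calibration("wrist"); im=bot.snapshot("wrist")
a=cv2.resize(cv2.convertScaleAbs(im[120:400,190:450],alpha=1.4),(520,560),interpolation=2)
cv2.imwrite("pics/w3.png",a)
for z in(.05,):
  print(proj(c,[tubpt(x,y,z) for x,y in((-.114,.042),(-.114,-.042),(.114,.042),(.114,-.042),(0,.042),(0,-.042))]))
```

```text
6.45 [-0.2253  0.5705 -0.6322  2.0838  0.5504  0.6572 -0.0452] [0.4547 0.2847 0.1424] 0.012342089391726773 [ 1.2739  0.0927 -1.1987]
[[368.9408 201.0537]
 [268.7153 201.2156]
 [357.0603 396.8349]
 [280.9473 396.8459]
 [362.377  312.804 ]
 [275.4902 312.8707]]
```

View pics/w3.png

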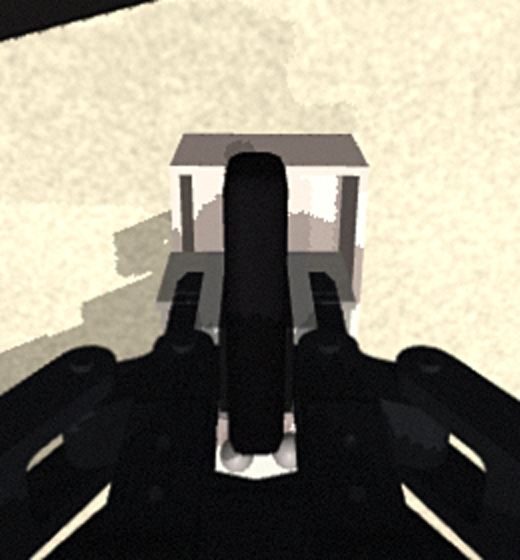

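The wrist view shows the tub rim's rear edge at image y≈202, centred at x≈324.7. The handle sits at x≈317.5, so the scoop is about 5 mm off to one side. I'll measure the inner rim edges numerically.

Run:
```python
from h import *
c=bot.get_calibration("wrist"); im=bot.snapshot("wrist"); g=cv2.cvtColor(im,6).astype(int)
for r in range(208,252,4):
    print(r,"L",g[r,270:294].tolist(),"R",g[r,352:380].tolist())
print(proj(c,[tubpt(x,y,.05) for x,y in((-.11,.038),(-.11,-.038),(-.06,.038),(-.06,-.038))]))
```

```text
208 L [176, 179, 174, 168, 171, 176, 178, 180, 181, 124, 57, 47, 51, 50, 48, 88, 177, 181, 178, 177, 177, 178, 178, 176] R [187, 188, 186, 188, 188, 184, 129, 112, 116, 58, 54, 57, 51, 55, 52, 49, 60, 147, 182, 176, 177, 175, 169, 169, 174, 172, 173, 174]
212 L [164, 171, 172, 173, 172, 177, 180, 179, 182, 154, 66, 52, 56, 55, 50, 64, 179, 182, 178, 176, 177, 178, 177, 178] R [186, 186, 183, 185, 186, 187, 125, 114, 103, 59, 55, 57, 57, 56, 55, 50, 61, 155, 179, 178, 176, 175, 168, 175, 175, 178, 179, 179]
216 L [160, 160, 162, 165, 162, 173, 177, 178, 181, 160, 70, 48, 55, 57, 49, 65, 178, 182, 178, 177, 176, 177, 175, 177] R [186, 186, 185, 187, 184, 133, 116, 114, 87, 57, 54, 56, 59, 56, 55, 49, 69, 182, 189, 185, 186, 184, 182, 176, 173, 166, 162, 166]
220 L [169, 166, 162, 164, 168, 177, 176, 177, 184, 182, 81, 51, 56, 59, 52, 57, 148, 179, 180, 178, 176, 179, 182, 175] R [184, 187, 186, 186, 185, 123, 111, 115, 73, 54, 57, 56, 57, 56, 55, 52, 99, 189, 189, 187, 185, 177, 175, 177, 176, 175, 175, 173]
224 L [174, 175, 176, 167, 170, 174, 176, 176, 181, 182, 102, 56, 54, 58, 52, 
[... 1079 characters left out ...]
8, 129, 131, 128, 118, 118, 70, 55, 58, 55, 58, 55, 52, 64, 160, 193, 189, 186, 185, 175, 171, 173, 172, 171, 170, 171, 169]
244 L [120, 125, 128, 125, 124, 123, 121, 118, 117, 121, 118, 64, 51, 51, 54, 51, 55, 117, 119, 116, 115, 116, 117, 117] R [128, 130, 129, 130, 119, 113, 116, 61, 52, 56, 54, 56, 55, 53, 57, 115, 131, 127, 129, 140, 169, 172, 174, 176, 171, 172, 173, 178]
248 L [123, 120, 121, 121, 87, 65, 63, 67, 66, 66, 66, 66, 66, 67, 67, 64, 69, 67, 68, 66, 65, 66, 65, 64] R [64, 63, 64, 65, 63, 66, 62, 66, 62, 60, 57, 55, 55, 53, 64, 130, 131, 127, 131, 156, 177, 175, 174, 175, 175, 176, 177, 178]
[[363.7058 205.1157]
 [273.5788 205.3105]
 [361.0101 257.579 ]
 [276.4447 257.7338]]
```

```bash
sed -i 's/^TUB=.*; TY/TUB=np.array([.5607,.2480,0]); TY/' h.py
python3 - <<'E'
from h import *
for x,z,pt in((-.058,.07,0),(-.058,.02,0),(-.058,.006,-1.5),(-.030,.006,-1.5),(.07,.006,-1.5)): print(x,z,*inc(*tool_for(tubpt(x,0,z),TY,pt)))
E
```

```text
-0.058 0.07 [ 0.011   0.0054 -0.0043] [-0.1111  0.0273  0.0322]
-0.058 0.02 [ 0.061   0.0054 -0.0043] [-0.1111  0.0273  0.0322]
-0.058 0.006 [ 0.0735  0.0054 -0.0027] [-0.1115  1.5273  0.0308]
-0.03 0.006 [0.0735 0.0055 0.0253] [-0.1115  1.5273  0.0308]
0.07 0.006 [0.0736 0.0057 0.1253] [-0.1115  1.5273  0.0308]
```

Emit:
carry_out --increments '[1,0.005,0.0054,-0.0043,0,0,0,1,0.011,0.0054,-0.0043,0,0,0,1,0.02,0.0054,-0.0043,0,0,0,1,0.03,0.0054,-0.0043,0,0,0,1,0.045,0.0054,-0.0043,0,0,0,1,0.06,0.0054,-0.0035,0,1,0,1,0.068,0.0054,-0.0027,0,1.5,0,1,0.0715,0.0054,-0.0027,0,1.5,0,1,0.0735,0.0054,-0.0027,0,1.5,0,1,0.0735,0.0054,-0.0027,0,1.5,0]'

```text
time: 7.8
ee_pos: [0.4545, 0.2923, 0.0695]
orientation: [0.685, 0.137, 0.703, -0.133]
contact_force: [0.4, 0.2, -1.2]
finger_gap: 0.0121
```

Run:
```python
from h import *
s=bot.observe(); print(s["time"],s["joint_pos"],s["ee_pos"],s["finger_gap"],s["contact_force"],s["moment"])
for x,z,pt in((-.058,.006,-1.5),(0,.006,-1.5),(.072,.006,-1.5)): print(x,z,*inc(*tool_for(tubpt(x,0,z),TY,pt)))
im=bot.snapshot("scene"); cv2.imwrite("pics/s1.png",cv2.resize(im[150:240,290:400],(770,630)[:2] if 0 else (733,600),interpolation=2))
```

```text
7.8 [-0.2915  0.6814 -0.5461  2.1139  0.6517  0.5269 -0.1327] [0.4545 0.2923 0.0695] 0.012103036548634948 [ 0.4474  0.1837 -1.205 ] [-0.0472  0.0045 -0.0406]
-0.058 0.006 [ 0.     -0.0013  0.0007] [-0.0234  0.0218 -0.0193]
0 0.006 [-0.0015 -0.0012  0.0587] [-0.0234  0.0218 -0.0193]
0.072 0.006 [-0.0034 -0.0012  0.1307] [-0.0234  0.0218 -0.0193]
```

View pics/s1.png

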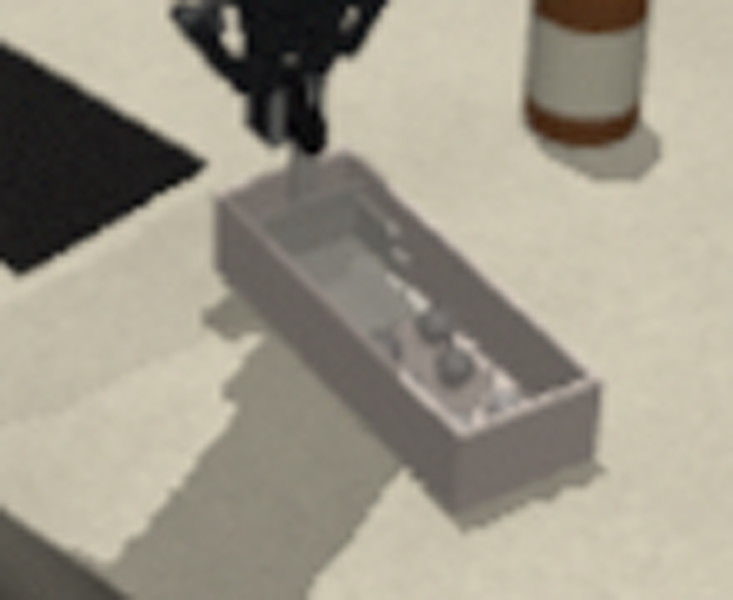

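The scoop sits in the tub behind the balls, with no side contact. Next I lower it onto the floor and push slowly.

Emit:
carry_out --increments '[1,0.001,-0.0012,0.0007,0,0,0,1,0.002,-0.0012,0.0007,0,0,0,1,0.002,-0.0012,0.005,0,0,0,1,0.0018,-0.0012,0.01,0,0,0,1,0.0016,-0.0012,0.016,0,0,0,1,0.0014,-0.0012,0.022,0,0,0,1,0.0012,-0.0012,0.028,0,0,0,1,0.0011,-0.0012,0.034,0,0,0,1,0.001,-0.0012,0.04,0,0,0,1,0.001,-0.0012,0.04,0,0,0]'

```text
time: 9.1
ee_pos: [0.4914, 0.2771, 0.0683]
orientation: [0.685, 0.137, 0.703, -0.132]
contact_force: [-2.3, 2.5, 7.9]
finger_gap: 0.0127
```

```bash
cat > st.py <<'E'
from h import *
import sys
s=bot.observe(); print(s["time"],s["joint_pos"],s["ee_pos"],s["finger_gap"],s["contact_force"],s["moment"])
E
python3 - <<'E'
import runpy; runpy.run_path("st.py")
from h import *
for x,z,pt in((-.02,.004,-1.5),(.072,.004,-1.5),(.072,.004,0)): print(x,z,*inc(*tool_for(tubpt(x,0,z),TY,pt)))
E
```

```text
9.1 [-0.2256  0.7044 -0.5599  2.0603  0.646   0.5646 -0.0549] [0.4914 0.2771 0.0683] 0.012682455617325034 [-2.341   2.4573  7.8639] [ 0.0103 -0.2042  0.0255]
-0.02 0.004 [ 0.0008 -0.001  -0.0012] [ 0.0151  0.0514 -0.1299]
0.072 0.004 [-0.0015 -0.0011  0.0908] [ 0.0151  0.0514 -0.1299]
0.072 0.004 [ 0.     -0.0011  0.0892] [ 0.0134 -1.4486 -0.1301]
```

Emit:
carry_out --increments '[1,-0.0002,-0.001,0.005,0,0,0,1,-0.0003,-0.001,0.011,0,0,0,1,-0.0004,-0.001,0.018,0,0,0,1,-0.0006,-0.001,0.025,0,0,0,1,-0.0008,-0.001,0.032,0,0,0,1,-0.001,-0.001,0.039,0,0,0,1,-0.0012,-0.001,0.046,0,0,0,1,-0.0013,-0.001,0.052,0,0,0,1,-0.0015,-0.001,0.057,0,0,0,1,-0.0016,-0.001,0.06,0,0,0]'

```text
time: 10.35
ee_pos: [0.5456, 0.2542, 0.0685]
orientation: [0.685, 0.137, 0.703, -0.132]
contact_force: [-6.2, 2.5, 10.9]
finger_gap: 0.0126
```

Run:
```python
import runpy; runpy.run_path("st.py")
from h import *
for x,z,pt in((.04,.004,-1.5),(.072,.004,-1.5)): print(x,z,*inc(*tool_for(tubpt(x,0,z),TY,pt)))
c=bot.get_calibration("scene");im=bot.snapshot("scene"); cv2.imwrite("pics/s2.png",cv2.resize(im[160:235,315:390],(600,600),interpolation=2))
```

```text
10.35 [-0.1388  0.7397 -0.5809  1.9703  0.6311  0.6319  0.0596] [0.5456 0.2542 0.0685] 0.01258087044176824 [-6.2425  2.536  10.9389] [ 0.2278  0.7875 -0.0013]
0.04 0.004 [ 0.001  -0.0001 -0.    ] [ 0.0545 -0.0118 -0.1092]
0.072 0.004 [ 0.0002 -0.0001  0.0319] [ 0.0545 -0.0118 -0.1092]
```

View pics/s2.png

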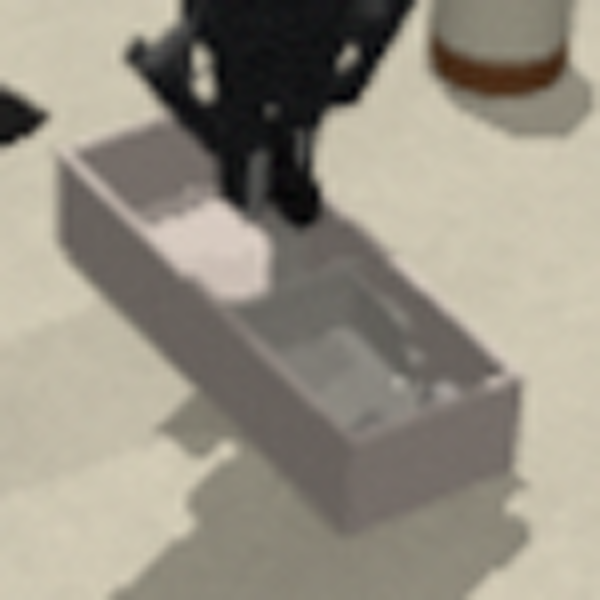

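The scoop is nearing the end wall, with the balls bunched ahead of and over the nose and hidden by the end wall. I'll keep pushing slowly.

Emit:
carry_out --increments '[1,0,0,0.003,0,0,0,1,0,0,0.006,0,0,0,1,-0.0002,0,0.009,0,0,0,1,-0.0003,0,0.012,0,0,0,1,-0.0004,0,0.015,0,0,0,1,-0.0004,0,0.018,0,0,0,1,-0.0005,0,0.021,0,0,0,1,-0.0005,0,0.024,0,0,0,1,-0.0006,0,0.026,0,0,0,1,-0.0006,0,0.026,0,0,0]'

```text
time: 11.65
ee_pos: [0.5689, 0.245, 0.0686]
orientation: [0.685, 0.137, 0.703, -0.132]
contact_force: [-7.4, 3.0, 12.5]
finger_gap: 0.0125
```

Run:
```python
import runpy; runpy.run_path("st.py")
from h import *
for x,z,pt in((.066,.004,-1.5),(.072,.004,-1.5)): print(x,z,*inc(*tool_for(tubpt(x,0,z),TY,pt)))
```

```text
11.65 [-0.1071  0.7563 -0.5887  1.928   0.6247  0.662   0.1062] [0.5689 0.245  0.0686] 0.01246441338567461 [-7.4031  3.0203 12.4737] [ 0.425   1.3071 -0.0269]
0.066 0.004 [ 0.001  -0.0003  0.0009] [ 0.0812 -0.062  -0.1069]
0.072 0.004 [ 0.0009 -0.0003  0.0069] [ 0.0812 -0.062  -0.1069]
```

Emit:
carry_out --increments '[1,0,0,0.001,0,0,0,1,0,0,0.002,0,0,0,1,0,0,0.003,0,0,0,1,0,0,0.004,0,0,0,1,0,0,0.005,0,0,0,1,0,0,0.006,0,0,0,1,0,0,0.0065,0,0,0,1,0,0,0.0065,0,0,0,1,0,0,0.0065,0,0,0,1,0,0,0.0065,0,0,0]'

```text
time: 12.9
ee_pos: [0.5722, 0.244, 0.0688]
orientation: [0.684, 0.136, 0.705, -0.131]
contact_force: [-17.2, 5.3, 20.9]
finger_gap: 0.0121
```

Run:
```python
import runpy; runpy.run_path("st.py")
from h import *
p,T=pose()
# tilt about rear-bottom of bowl, keep nose near wall
Rz=R.from_euler("Z",TY,degrees=True)
for pt,x,zr in((5,.070,.006),(10,.069,.008),(15,.068,.010),(20,.066,.012),(24,.064,.014),(24,.062,.04),(24,.062,.09),(24,.062,.13)):
    th=np.radians(pt); # rear bottom at height zr
    z=zr+.040*np.sin(th)
    print(pt,x,"z",z,*inc(*tool_for(tubpt(x,0,z),TY,pt)))
```

```text
12.9 [-0.1007  0.76   -0.5928  1.9194  0.6208  0.6704  0.1172] [0.5722 0.244  0.0688] 0.01209102886288281 [-17.1859   5.3488  20.9092] [ 0.8845  3.1885 -0.2473]
5 0.07 z 0.009486229709906327 [ 0.0028 -0.0006 -0.0053] [ 0.1631 -6.7396 -0.0783]
10 0.069 z 0.014945927106677213 [ 0.0032 -0.0006 -0.011 ] [  0.1597 -11.7396  -0.0855]
15 0.068 z 0.02035276180410083 [ 0.0041 -0.0005 -0.0162] [  0.1561 -16.7396  -0.0925]
20 0.066 z 0.02568080573302675 [ 0.0054 -0.0005 -0.0218] [  0.1523 -21.7396  -0.0995]
24 0.064 z 0.03026946572303201 [ 0.0063 -0.0005 -0.0262] [  0.1491 -25.7396  -0.105 ]
24 0.062 z 0.056269465723032014 [-0.0196 -0.0005 -0.029 ] [  0.1491 -25.7396  -0.105 ]
24 0.062 z 0.106269465723032 [-0.0696 -0.0004 -0.0305] [  0.1491 -25.7396  -0.105 ]
24 0.062 z 0.146269465723032 [-0.1096 -0.0004 -0.0318] [  0.1491 -25.7396  -0.105 ]
```

Emit:
carry_out --increments '[1,0.001,0,-0.002,0,-2,0,1,0.0025,0,-0.005,0,-6,0,1,0.003,0,-0.009,0,-10,0,1,0.0035,0,-0.013,0,-14,0,1,0.0045,0,-0.018,0,-18,0,1,0.0055,0,-0.022,0,-22,0,1,0.0063,0,-0.0262,0,-25.7,0,1,0.0063,0,-0.0262,0,-25.7,0,1,0.0063,0,-0.0262,0,-25.7,0,1,0.0063,0,-0.0262,0,-25.7,0]'

```text
time: 14.15
ee_pos: [0.5528, 0.2494, 0.0616]
orientation: [0.824, 0.105, 0.533, -0.161]
contact_force: [0.9, 0.0, -3.3]
finger_gap: 0.0123
```

Run:
```python
import runpy; runpy.run_path("st.py")
from h import *
for pt,x,z in((24,.062,.045),(24,.062,.09),(24,.06,.135)):
    print(pt,x,"z",z,*inc(*tool_for(tubpt(x,0,z),TY,pt)))
```

```text
14.15 [-0.7496  0.6806  0.0464  2.2052  1.4129  0.3493 -0.9003] [0.5528 0.2494 0.0616] 0.0122560386295801 [ 0.8788  0.0392 -3.3067] [0.3782 0.7928 0.0263]
24 0.062 z 0.045 [-0.0185  0.0017 -0.0009] [-0.147   0.1774  0.0358]
24 0.062 z 0.09 [-0.0595  0.0017  0.0175] [-0.147   0.1774  0.0358]
24 0.06 z 0.135 [-0.1014  0.0017  0.0341] [-0.147   0.1774  0.0358]
```

The load is about 2 N heavier than the empty scoop, roughly six balls. I'm lifting straight up.

Emit:
carry_out --increments '[1,-0.003,0,0.001,0,0,0,1,-0.009,0,0.002,0,0,0,1,-0.0185,0,0.002,0,0,0,1,-0.032,0,0.006,0,0,0,1,-0.0455,0,0.011,0,0,0,1,-0.0595,0,0.0175,0,0,0,1,-0.0735,0,0.023,0,0,0,1,-0.087,0,0.029,0,0,0,1,-0.098,0,0.033,0,0,0,1,-0.1014,0,0.0341,0,0,0]'

```text
time: 15.4
ee_pos: [0.5423, 0.254, 0.1689]
orientation: [0.824, 0.104, 0.533, -0.16]
contact_force: [-0.2, -0.0, -4.1]
finger_gap: 0.0127
```

Run:
```python
import runpy; runpy.run_path("st.py")
from h import *
c=bot.get_calibration("scene");im=bot.snapshot("scene"); cv2.imwrite("pics/s3.png",cv2.resize(cv2.convertScaleAbs(im[130:240,300:400],alpha=1.3),(600,660),interpolation=2)[:600])
```

```text
15.4 [-0.6648  0.4879 -0.1024  2.1529  0.9782  0.5249 -0.4338] [0.5423 0.254  0.1689] 0.012709378678499092 [-0.199  -0.014  -4.1437] [ 0.3106  0.8825 -0.0155]
```

View pics/s3.png

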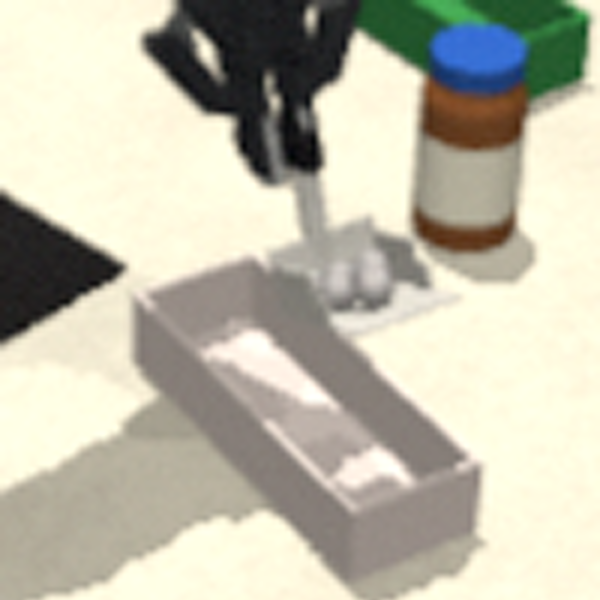

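The bowl holds several balls and the tub floor looks clear. I'm carrying the scoop to the jar now, and checking the jar's position with the scene view first.

```bash
cat >> h.py <<'E'
JAR=np.array([.585,-.217,0])
def lippose(off,lat,z,yaw,pitch):
    S=R.from_euler("ZYX",[yaw,-pitch,0],degrees=True); d=R.from_euler("Z",yaw,degrees=True)
    lip=JAR+d.apply([off,lat,0])+[0,0,z]; return tool_for(lip-S.apply([.038,0,0]),yaw,pitch)
E
python3 - <<'E'
from h import *
for n,px in(("scene",[(260,268)]),("top",[(415.3,187.7)])):
    c=bot.get_calibration(n); print(n,plane(c,px,.104),proj(c,[JAR+[0,0,.104],JAR+[.05,0,.104],JAR+[-.05,0,.104],JAR+[0,.05,.104],JAR+[0,-.05,.104]]).tolist())
im=cv2.imread("pics/scene0.png"); g=cv2.cvtColor(im,6)
for r in(262,266,270): print(r,g[r,230:292].tolist())
print(g[248:300,260].tolist())
for a in [(-.022,0,.155,-22,24),(-.022,0,.155,-22,0)]: print(*inc(*lippose(*a)))
E
```

```text
scene [[ 0.5979 -0.2247  0.104 ]] [[258.3977251073309, 264.07848576041755], [272.58082416152354, 272.66397868881404], [244.75565855622813, 255.8180222202044], [271.0908166163656, 253.27505543455112], [245.05491822469958, 275.43451774550755]]
top [[ 0.5848 -0.2186  0.104 ]] [[414.8109659100777, 187.6198524523029], [414.4092459164429, 172.97223784969768], [415.2205487765844, 202.52519861378303], [399.54283328410804, 187.17375336768202], [430.08426882522997, 188.06595758657377]]
262 [95, 97, 97, 97, 99, 95, 79, 92, 155, 190, 190, 172, 139, 105, 92, 94, 96, 97, 98, 98, 101, 99, 101, 102, 102, 104, 102, 103, 104, 103, 102, 103, 103, 103, 100, 102, 99, 98, 97, 95, 94, 94, 92, 91, 87, 118, 150, 177, 186, 184, 186, 187, 186, 186, 185, 186, 185, 184, 181, 184, 186, 189]
266 [94, 95, 91, 77, 76, 150, 190, 195, 191, 171, 129, 92, 88, 90, 91, 93, 94, 97, 97, 97, 99, 100, 101, 101, 101, 102, 102, 103, 102, 104, 102, 103, 100, 103, 100, 99, 99, 101, 98, 98, 95, 93, 91, 91, 90, 84, 107, 143, 171, 185, 190, 190, 189, 188, 189, 189, 191, 191, 188, 187, 189, 190]
270 [82, 66, 141, 186, 196, 196, 197, 194, 177, 146, 107, 83, 85, 85, 88, 89, 94, 96, 95, 101, 108, 114, 115, 116, 117, 117, 118, 117, 115, 116, 117, 114, 133, 128, 116, 114, 113, 113, 112, 112, 112, 107, 101, 92, 87, 93, 142, 128, 142, 184, 195, 197, 197, 196, 198, 198, 194, 192, 189, 189, 187, 182]
[188, 188, 188, 189, 188, 178, 150, 115, 102, 103, 105, 103, 104, 103, 102, 102, 104, 103, 102, 114, 117, 116, 117, 145, 156, 155, 158, 156, 156, 155, 153, 154, 156, 154, 137, 110, 101, 99, 99, 99, 100, 98, 97, 99, 98, 99, 97, 98, 99, 109, 105, 114]
[ 0.0297 -0.4206  0.0761] [-0.082   0.2165 -0.0194]
[-0.0039 -0.4206  0.1098] [-0.0767 24.2165 -0.0362]
```

Run:
```python
from h import *
c=bot.get_calibration("scene")
t=plane(c,[(379.7,207.5),(358.3,215.3),(322.5,178.3),(343.3,173)],.05)[:,:2]; print("scene tub",t.mean(0),np.linalg.norm(np.diff(t,axis=0),axis=1))
im=cv2.imread("pics/scene0.png")
b=[(281,323),(207,297),(229,256),(294,279)]
```

```text
scene tub [0.5672 0.2413] [0.0807 0.2264 0.0799]
```

Emit:
carry_out --increments '[1,0.0,-0.015,0.003,0,0,0,1,-0.01,-0.04,0.009,0,0,0,1,-0.01,-0.08,0.015,0,0,0,1,-0.01,-0.125,0.02,0,0,0,1,-0.01,-0.17,0.028,0,0,0,1,-0.01,-0.215,0.033,0,0,0,1,-0.01,-0.26,0.038,0,0,0,1,-0.01,-0.295,0.042,0,0,0,1,-0.01,-0.315,0.045,0,0,0,1,-0.01,-0.32,0.045,0,0,0]'

```text
time: 16.7
ee_pos: [0.4545, -0.0586, 0.1958]
orientation: [0.824, 0.105, 0.533, -0.162]
contact_force: [-0.5, -0.8, -3.3]
finger_gap: 0.012
```

Run:
```python
import runpy; runpy.run_path("st.py")
from h import *
c=bot.get_calibration("wrist"); im=bot.snapshot("wrist"); cv2.imwrite("pics/w4.png",im)
th=np.linspace(0,2*np.pi,13)
print(proj(c,[JAR+[.048*np.cos(a),.048*np.sin(a),.104] for a in th]).round(0).tolist())
```

```text
16.7 [-0.24    0.2677  0.1171  2.5217  1.6635  0.1757 -0.5821] [ 0.4545 -0.0586  0.1958] 0.012027821564362107 [-0.4639 -0.8341 -3.3498] [0.4135 0.8634 0.0032]
[[257.0, 305.0], [271.0, 300.0], [277.0, 290.0], [272.0, 279.0], [256.0, 269.0], [234.0, 264.0], [212.0, 265.0], [198.0, 273.0], [195.0, 284.0], [204.0, 295.0], [219.0, 303.0], [238.0, 306.0], [257.0, 305.0]]
```

View pics/w4.png

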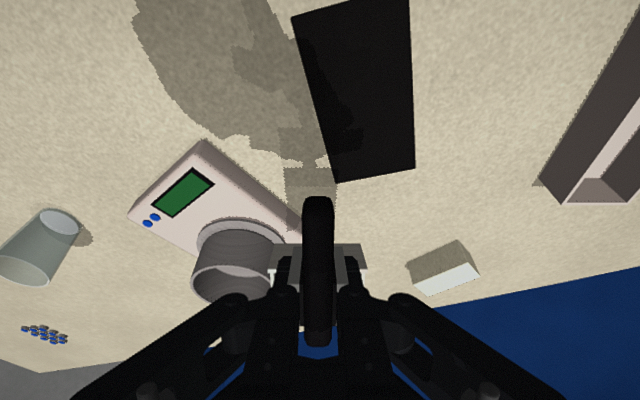

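The jar mouth shows at about (190–270, 262–308), matching the projection of my estimate to about 2 mm. The mat is free and nothing lies loose on the bench. Next is the pre-pour pose.

```bash
sed -i 's/^JAR=.*/JAR=np.array([.588,-.217,0])/' h.py
python3 - <<'E'
from h import *
for a in [(-.03,0,.165,-22,23),(-.022,0,.16,-22,15),(-.022,0,.15,-22,6)]: print(a,*inc(*lippose(*a)))
E
```

```text
(-0.03, 0, 0.165, -22, 23) [ 0.0269 -0.0974  0.0326] [-0.1632  1.1929  0.0921]
(-0.022, 0, 0.16, -22, 15) [ 0.0222 -0.0973  0.0476] [-0.1694  9.1929  0.0806]
(-0.022, 0, 0.15, -22, 6) [ 0.0189 -0.0973  0.0566] [-0.1758 18.1928  0.0673]
```

Emit:
carry_out --increments '[1,0.003,-0.012,0.004,0,0,0,1,0.009,-0.035,0.012,0,0,0,1,0.018,-0.062,0.022,0,0,0,1,0.024,-0.085,0.03,0,0.5,0,1,0.027,-0.0974,0.0326,0,1.2,0,1,0.027,-0.0974,0.0326,0,1.2,0,1,0.0255,-0.0974,0.0375,0,3.5,0,1,0.024,-0.0974,0.0425,0,6,0,1,0.0222,-0.0974,0.0476,0,9,0,1,0.0222,-0.0974,0.0476,0,9,0]'

```text
time: 18.0
ee_pos: [0.4688, -0.1718, 0.1928]
orientation: [0.787, 0.107, 0.585, -0.162]
contact_force: [0.7, -2.1, -4.2]
finger_gap: 0.012
```

Run:
```python
import runpy; runpy.run_path("st.py")
from h import *
for pt,z in [(15,.16),(12,.15),(9,.143),(6,.136),(3,.13),(0,.125),(-3,.122),(-7,.12),(-10,.118),(-14,.116),(-18,.116),(-22,.116),(-28,.116),(-34,.116),(-40,.116)]: print(pt,*inc(*lippose(-.024,0,z,-22,pt)))
```

```text
18.0 [ 0.4571  0.3288 -0.3462  2.3415  0.7906  0.284   0.5855] [ 0.4688 -0.1718  0.1928] 0.012024499104899495 [ 0.7173 -2.1253 -4.1503] [ 0.1674  0.6807 -0.0679]
15 [-0.0037  0.0027 -0.0044] [-0.0611  2.0134  1.2403]
12 [ 0.001   0.0028 -0.0038] [-0.0936  5.0133  1.2386]
9 [ 0.0031  0.0029 -0.0021] [-0.1261  8.0132  1.2363]
6 [ 0.0053  0.0029 -0.0001] [-0.1585 11.013   1.2335]
3 [0.0069 0.003  0.0024] [-0.1909 14.0129  1.2301]
0 [0.0077 0.003  0.0054] [-0.2233 17.0128  1.2261]
-3 [0.0068 0.003  0.0092] [-0.2557 20.0127  1.2216]
-7 [0.0041 0.0029 0.0152] [-0.2988 24.0125  1.2146]
-10 [0.0029 0.0029 0.0197] [-0.3312 27.0124  1.2088]
-14 [0.0011 0.0028 0.0261] [-0.3743 31.0123  1.2   ]
-18 [-0.0022  0.0028  0.0334] [-0.4173 35.0121  1.1902]
-22 [-0.0049  0.0027  0.0409] [-0.4604 39.0119  1.1794]
-28 [-0.0081  0.0027  0.0524] [-0.5248 45.0117  1.1612]
-34 [-0.01    0.0026  0.0643] [-0.5892 51.0114  1.1405]
-40 [-0.0106  0.0026  0.0762] [-0.6535 57.0112  1.1174]
```

Emit:
carry_out --increments '[1,0.0025,0,0.0003,0,1.5,0,1,0.0045,0,0.0006,0,3,0,1,0.0057,0,0.0015,0,4.5,0,1,0.0068,0,0.0023,0,6,0,1,0.008,0,0.0033,0,7.5,0,1,0.009,0,0.0043,0,9,0,1,0.009,0,0.0043,0,9,0,1,0.009,0,0.0043,0,9,0,1,0.009,0,0.0043,0,9,0,1,0.009,0,0.0043,0,9,0]'

```text
time: 19.25
ee_pos: [0.4752, -0.1764, 0.1857]
orientation: [0.74, 0.121, 0.644, -0.154]
contact_force: [-0.2, -0.3, -4.2]
finger_gap: 0.0122
```

Run:
```python
import runpy; runpy.run_path("st.py")
from h import *
for pt,z in [(6,.136),(4,.13),(2,.125),(0,.122),(-2,.12),(-5,.118),(-8,.116),(-12,.116),(-16,.116),(-20,.116),(-28,.116),(-34,.116),(-40,.116)]: print(pt,*inc(*lippose(-.024,0,z,-22,pt)))
```

```text
19.25 [ 0.617   0.4049 -0.5334  2.2148  0.557   0.5024  0.8299] [ 0.4752 -0.1764  0.1857] 0.012175299349808185 [-0.1719 -0.3338 -4.2367] [0.1799 0.3146 0.011 ]
6 [-0.0029  0.0045 -0.0058] [-0.407   2.1943  1.197 ]
4 [-0.0002  0.0046 -0.0043] [-0.4279  4.1942  1.1899]
2 [ 0.0016  0.0046 -0.0026] [-0.4487  6.1942  1.1825]
0 [ 0.0016  0.0046 -0.0005] [-0.4694  8.1941  1.1749]
-2 [0.0006 0.0046 0.0019] [-0.4901 10.194   1.1671]
-5 [-0.0017  0.0046  0.0058] [-0.5209 13.1939  1.1549]
-8 [-0.0038  0.0046  0.01  ] [-0.5516 16.1938  1.1422]
-12 [-0.0088  0.0045  0.0162] [-0.5922 20.1936  1.1243]
-16 [-0.0134  0.0045  0.0227] [-0.6325 24.1934  1.1054]
-20 [-0.0175  0.0044  0.0296] [-0.6725 28.1933  1.0856]
-28 [-0.0242  0.0044  0.044 ] [-0.7515 36.1929  1.0429]
-34 [-0.0279  0.0044  0.0554] [-0.8099 42.1927  1.0081]
-40 [-0.0303  0.0044  0.0671] [-0.8676 48.1924  0.9711]
```

Emit:
carry_out --increments '[1,-0.0029,0.0025,-0.004,-0.2,1.2,0.6,1,-0.0025,0.0045,-0.0055,-0.4,2.5,1.2,1,-0.0002,0.0046,-0.0043,-0.4,4.2,1.2,1,0.0016,0.0046,-0.0026,-0.4,6.2,1.2,1,0.0016,0.0046,-0.0005,-0.5,8.2,1.2,1,0.0006,0.0046,0.0019,-0.5,10.2,1.2,1,-0.0008,0.0046,0.0045,-0.5,12.2,1.2,1,-0.0023,0.0046,0.007,-0.5,14.2,1.2,1,-0.0038,0.0046,0.01,-0.55,16.2,1.1,1,-0.0063,0.0046,0.013,-0.6,18.2,1.1]'

```text
time: 20.5
ee_pos: [0.4886, -0.1768, 0.1934]
orientation: [0.63, 0.146, 0.753, -0.122]
contact_force: [-0.8, 0.1, -3.9]
finger_gap: 0.0127
```

Run:
```python
import runpy; runpy.run_path("st.py")
from h import *
for pt,z in [(-10,.116),(-14,.116),(-18,.116),(-22,.116),(-26,.116),(-30,.116),(-34,.116),(-40,.116)]: print(pt,*inc(*lippose(-.024,0,z,-22,pt)))
```

```text
20.5 [ 0.6957  0.5473 -0.6449  1.9574  0.3349  0.9359  1.0569] [ 0.4886 -0.1768  0.1934] 0.012707286512865953 [-0.801   0.0894 -3.8941] [-0.0279 -0.1658  0.0235]
-10 [-0.0002 -0.     -0.0006] [ 0.0135 -0.1512 -0.0232]
-14 [-0.0067 -0.      0.0039] [ 0.0143  3.8488 -0.0228]
-18 [-0.013  -0.      0.0089] [ 0.0151  7.8488 -0.0223]
-22 [-0.0188 -0.      0.0143] [ 0.0158 11.8488 -0.0217]
-26 [-0.0243 -0.      0.0201] [ 0.0166 15.8488 -0.0212]
-30 [-0.0294 -0.      0.0263] [ 0.0174 19.8488 -0.0207]
-34 [-0.034  -0.      0.0328] [ 0.0181 23.8488 -0.0201]
-40 [-0.04   -0.      0.0432] [ 0.0192 29.8488 -0.0192]
```

Emit:
carry_out --increments '[1,-0.0032,0,0.0015,0,2,0,1,-0.0067,0,0.0039,0,4,0,1,-0.01,0,0.0064,0,6,0,1,-0.013,0,0.0089,0,8,0,1,-0.016,0,0.0115,0,10,0,1,-0.019,0,0.0143,0,12,0,1,-0.0215,0,0.0172,0,14,0,1,-0.0243,0,0.02,0,16,0,1,-0.0294,0,0.0263,0,20,0,1,-0.034,0,0.0328,0,24,0]'

```text
time: 21.75
ee_pos: [0.5245, -0.1914, 0.2216]
orientation: [0.46, 0.169, 0.867, -0.089]
contact_force: [-0.2, 0.7, -1.1]
finger_gap: 0.0124
```

Run:
```python
import runpy; runpy.run_path("st.py")
from h import *
for pt,z in [(-34,.116),(-40,.116),(-44,.116),(-48,.117)]: print(pt,*inc(*lippose(-.024,0,z,-22,pt)))
```

```text
21.75 [ 0.6365  0.7549 -0.615   1.5858  0.2149  1.4967  1.1447] [ 0.5245 -0.1914  0.2216] 0.012395878092647057 [-0.1595  0.7426 -1.1046] [-0.2278 -0.7202 -0.0243]
-34 [ 0.0006  0.0001 -0.0001] [ 0.0193 -0.1362 -0.0446]
-40 [-0.0091  0.0001  0.0069] [ 0.0216  5.8638 -0.0435]
-44 [-0.0151  0.0001  0.0121] [ 0.0231  9.8638 -0.0428]
-48 [-0.0216  0.0001  0.0172] [ 0.0246 13.8638 -0.042 ]
```

The load is down to the empty value. I'm tilting a bit more to be sure, then lifting away and returning to level.

Emit:
carry_out --increments '[1,-0.005,0,0.003,0,3,0,1,-0.009,0,0.007,0,6,0,1,-0.009,0,0.007,0,6,0,1,-0.009,0,0.007,0,6,0,1,-0.009,0,0.007,0,6,0,1,-0.02,0,0.0,0,3,0,1,-0.035,0,-0.012,0,0,0,1,-0.045,0,-0.025,0,-4,0,1,-0.055,0,-0.04,0,-8,0,1,-0.06,0,-0.05,0,-12,0]'

```text
time: 23.0
ee_pos: [0.516, -0.1876, 0.3005]
orientation: [0.55, 0.157, 0.813, -0.107]
contact_force: [0.6, 0.1, -0.9]
finger_gap: 0.0124
```

Run:
```python
import runpy; runpy.run_path("st.py")
from h import *
# hover above mat, scoop origin at (.4965,-.0215), level, yaw -22
for o in ([.5,-.10,.16],[.4965,-.0215,.10]): print(*inc(*tool_for(o,-22,0)))
a=bot.snapshot("scene"); b=bot.snapshot("top"); cv2.imwrite("pics/s5.png",a); cv2.imwrite("pics/t5.png",b)
```

```text
23.0 [ 0.6866  0.563  -0.6581  1.6568  0.2129  1.3995  1.1568] [ 0.516  -0.1876  0.3005] 0.012420322275293239 [ 0.578   0.0578 -0.8721] [-0.2052 -0.4305  0.007 ]
[ 0.1121  0.0754 -0.069 ] [  0.0367 -21.7827   0.046 ]
[ 0.1798  0.1469 -0.077 ] [  0.0367 -21.7827   0.046 ]
```

Emit:
carry_out --increments '[1,0.01,0.008,-0.007,0,-3,0,1,0.025,0.02,-0.017,0,-6,0,1,0.045,0.04,-0.03,0,-10,0,1,0.07,0.06,-0.045,0,-14,0,1,0.095,0.08,-0.06,0,-18,0,1,0.115,0.1,-0.07,0,-21.8,0,1,0.14,0.12,-0.073,0,-21.8,0,1,0.16,0.14,-0.077,0,-21.8,0,1,0.175,0.147,-0.077,0,-21.8,0,1,0.18,0.147,-0.077,0,-21.8,0]'

```text
time: 24.35
ee_pos: [0.4421, 0.0009, 0.1602]
orientation: [0.692, 0.134, 0.696, -0.134]
contact_force: [-0.8, -0.2, -1.0]
finger_gap: 0.0126
```

Run:
```python
import runpy; runpy.run_path("st.py")
from h import *
for o in ([.4965,-.0215,.03],[.4965,-.0215,.006]): print(*inc(*tool_for(o,-22,0)))
w=bot.snapshot("wrist");a=bot.snapshot("scene"); b=bot.snapshot("top")
r=lambda im,x0,x1,y0,y1,W,H: cv2.resize(cv2.convertScaleAbs(im[y0:y1,x0:x1],alpha=1.5),(W,H),interpolation=2)
top=np.hstack([r(a,200,320,220,310,400,300),r(a,290,400,155,238,400,300)])
bot_=np.hstack([r(b,240,450,120,240,400,300),r(w,190,450,150,345,400,300)])
cv2.imwrite("pics/m.png",np.vstack([top,bot_]))
```

```text
24.35 [ 0.3197  0.4395 -0.6016  2.2675  0.4662  0.5594  0.5482] [0.4421 0.0009 0.1602] 0.01260818317736193 [-0.8188 -0.1749 -0.9665] [-0.0042  0.0761 -0.0105]
[ 0.0682 -0.0003  0.0012] [ 0.1146 -0.3382  0.0763]
[ 0.0922 -0.0002  0.0014] [ 0.1146 -0.3382  0.0763]
```

View pics/m.png

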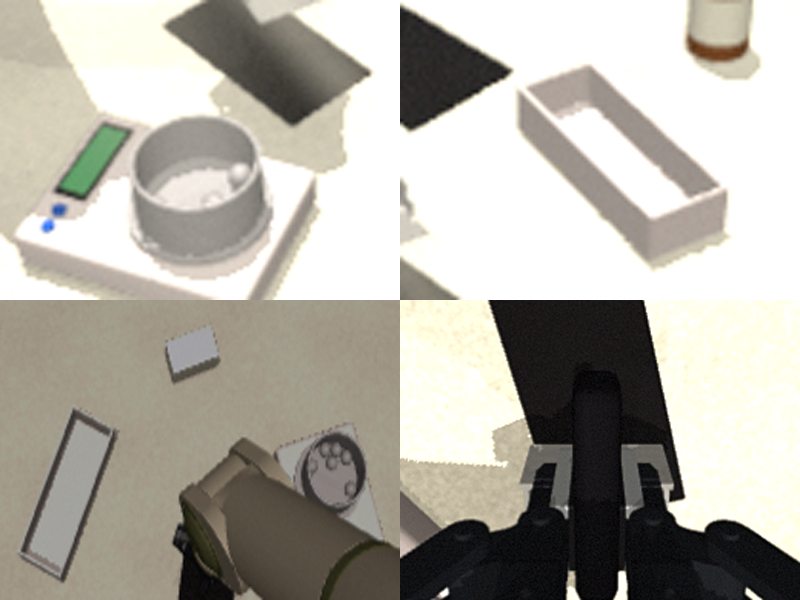

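The montage shows six balls in the jar (lower left panel, around (335,460)), the tub empty, and the jar still on the pan. Now I lay the scoop down.

Emit:
carry_out --increments '[1,0.015,0,0,0,0,0,1,0.035,0,0.001,0,0,0,1,0.055,0,0.001,0,-0.3,0,1,0.07,0,0.001,0,-0.3,0,1,0.08,0,0.001,0,-0.3,0,1,0.087,0,0.001,0,-0.3,0,1,0.0905,0,0.001,0,-0.3,0,1,0.0925,0,0.001,0,-0.3,0,1,0.093,0,0.001,0,-0.3,0,1,0.093,0,0.001,0,-0.3,0]'

```text
time: 25.75
ee_pos: [0.4433, 0.0, 0.0683]
orientation: [0.695, 0.135, 0.693, -0.135]
contact_force: [-0.7, 1.0, -1.6]
finger_gap: 0.0123
```

```bash
python3 st.py
```

```text
25.75 [ 0.1249  0.5873 -0.3584  2.3508  0.7147  0.3029  0.3185] [0.4433 0.     0.0683] 0.012306082732072716 [-0.7084  1.0448 -1.5876] [ 0.0528  0.0418 -0.0319]
```

Emit:
carry_out --increments '[1,0.0004,0,0,0,0,0,1,0.0008,0,0,0,0,0,1,0.0012,0,0,0,0,0,1,0.0016,0,0,0,0,0,1,0.002,0,0,0,0,0,1,0.002,0,0,0,0,0,1,0.002,0,0,0,0,0,1,0.002,0,0,0,0,0,1,0.002,0,0,0,0,0,1,0.002,0,0,0,0,0]'

```text
time: 27.0
ee_pos: [0.4423, 0.0002, 0.0667]
orientation: [0.695, 0.134, 0.694, -0.135]
contact_force: [-7.5, 1.4, 16.9]
finger_gap: 0.0125
```

```bash
python3 st.py
```

```text
27.0 [ 0.1193  0.5895 -0.3519  2.3537  0.7199  0.2972  0.3135] [0.4423 0.0002 0.0667] 0.012539354793920673 [-7.484   1.442  16.8801] [ 0.1539  0.5676 -0.0568]
```

Firmly down at 17 N. I back off 1 mm, open, then go straight up.

Emit:
carry_out --increments '[1,-0.0008,0,0,0,0,0,1,-0.001,0,0,0,0,0,0.5,-0.001,0,0,0,0,0,0,-0.001,0,0,0,0,0,-1,-0.001,0,0,0,0,0,-1,-0.001,0,0,0,0,0,-1,-0.001,0,0,0,0,0,-1,-0.001,0,0,0,0,0,-1,-0.001,0,0,0,0,0,-1,-0.001,0,0,0,0,0]'

```text
time: 28.25
ee_pos: [0.4431, 0.0, 0.067]
orientation: [0.695, 0.135, 0.694, -0.135]
contact_force: [-0.8, 0.2, 0.3]
finger_gap: 0.0855
```

Emit:
carry_out --increments '[-1,-0.005,0,0,0,0,0,-1,-0.015,0,0,0,0,0,-1,-0.03,0,0,0,0,0,-1,-0.05,0,0,0,0,0,-1,-0.08,0,0,0,0,0,-1,-0.11,0,0,0,0,0,-1,-0.14,0,0,0,0,0,-1,-0.16,0,0,0,0,0,-1,-0.16,0,0,0,0,0,-1,-0.16,0,0,0,0,0]'

```text
time: 29.5
ee_pos: [0.4425, -0.0001, 0.2269]
orientation: [0.695, 0.135, 0.694, -0.135]
contact_force: [-0.3, 0.4, -0.1]
finger_gap: 0.0854
```

Run:
```python
import runpy; runpy.run_path("st.py")
from h import *
c=bot.get_calibration("wrist"); w=bot.snapshot("wrist"); a=bot.snapshot("scene")
r=lambda im,x0,x1,y0,y1,W,H: cv2.resize(cv2.convertScaleAbs(im[y0:y1,x0:x1],alpha=1.5),(W,H),interpolation=2)
cv2.imwrite("pics/f.png",np.hstack([r(w,240,400,150,300,400,375),r(a,200,320,190,300,400,375)]))
S=np.array([.4965,-.0215,.004]); Q=R.from_euler("Z",-22,degrees=True)
print(proj(c,[S+Q.apply(v) for v in([.038,.033,0],[.038,-.033,0],[-.102,0,.092],[-.027,0,.092])]))
```

```text
29.5 [ 0.4268  0.3389 -0.7087  2.1955  0.3393  0.7129  0.6731] [ 0.4425 -0.0001  0.2269] 0.08535965285376164 [-0.2805  0.4037 -0.07  ] [ 0.0286 -0.029   0.0145]
[[342.1818 239.0667]
 [293.762  239.0801]
 [317.9625 145.2433]
 [317.986  220.9634]]
```

Run:
```python
from h import *
c=bot.get_calibration("wrist"); g=cv2.cvtColor(bot.snapshot("wrist"),6)
m=(g[185:260,285:352]>60).astype(np.uint8); k=max(cv2.findContours(m,0,2)[0],key=cv2.contourArea)
x,y,w,h=cv2.boundingRect(k); print("bowl box",x+285,y+185,w,h)
n=plane(c,[(x+285,y+185+h),(x+285+w,y+185+h)],.0055)[:,:2]; print(n,np.linalg.norm(n[1]-n[0]),"nose centre",n.mean(0))
d=np.diff(n,axis=0)[0]; print("yaw",np.degrees(np.arctan2(d[1],d[0]))-90)
print("row profile",g[228:246,300].tolist(),g[228:246,336].tolist())
```

```text
bowl box 290 188 57 54
[[ 0.5203 -0.072 ]
 [ 0.5494 -0.0001]] 0.07754886086178035 nose centre [ 0.5349 -0.0361]
yaw -21.989992017661194
row profile [123, 121, 119, 121, 121, 120, 119, 118, 120, 120, 120, 121, 125, 119, 37, 6, 8, 9] [120, 118, 116, 117, 118, 119, 117, 118, 119, 119, 120, 118, 121, 116, 43, 10, 14, 12]
```

```bash
python3 -c "
from workcell import bot
print(bot.sign_off())"
```

```text
the job is handed in; nothing more can be done
None
```

I scooped the grinding balls out of the tub in one pass, tipped them into the jar, and laid the scoop back on the mat. I handed the job in at about 29.6 s of the 70 s allowed; no verdict was reported.

- **Balls:** after tipping, the top view showed six balls in the jar and the tub empty. The force on the tool dropped from about 4 N to 1 N, back to the empty-scoop reading.
- **Jar:** it still stood upright on the pan in that picture. I did not measure how far its axis is from the pan's centre.
- **Scoop:** measured after release, its nose was centred at (0.535, -0.036) m with a yaw of -22°. That puts the bowl over the mat, with the nose edge level.
- **Gripper:** it was open and about 160 mm clear above the scoop, touching nothing.
- **Surroundings:** nothing was seen disturbed, but I did not re-measure the reagent jar, beaker or carton at the end.

**Checks that failed or disagreed:**
- The last picture could not be viewed because I had reached the 12-picture limit, so the final scoop check is from numbers only.
- The bowl outline measured 77 mm wide where 66 was expected. I put that down to the raised side walls being included in the outline.
- The three cameras disagreed on positions by up to about 13 mm. I relied on the wrist view for the tub, and set the jar from all three, within about 3 mm of the wrist view.

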